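# Unlock the sample mould and test its lid hinge

## Task

The sample mould is locked shut by a square steel sleeve pushed over its lid tongue and the rod below it. Slide the sleeve off the open end and set it down, without dropping it, in the shallow tray; then lift the lid by its tongue to about 45 degrees and let go, to test that the friction hinge holds it there. Leave the other things on the bench where they are.

Things in the scene. Friction and masses are not known exactly. Their poses are not given: they have to be found in the camera images.
- mould: The locked sample mould, fixed to the bench: an aluminium block (200 mm front to back, 220 mm wide) on a steel foot (220 x 240 mm, 12 mm high), its top 56 mm above the bench, with a black hinged lid on top. Origin at the centre of its underside; its -x axis points out of its front (roughly to the robot), z up. Front face at x = -100 mm.
- rod_tip (a point): Free end, on its axis, of the round steel rod (14 mm diameter) that sticks 75 mm straight out of the front face of the mould, level, 49 mm above the bench. Axes as the mould's: -x points out along the rod, off its open end.
- lid (a joint): Angle of the mould's lid, rad: 0 shut, growing as its front edge rises, stop at 1.7. The friction hinge holds the lid still by itself at any angle; it takes some 5 to 10 N up at the tongue to raise it. The sleeve on the tongue and rod blocks it.
- lid_hinge (a point): Centre of the lid's hinge line, at the rear edge of the mould, on the underside of the lid, 56.5 mm above the bench. The hinge line runs along the mould's y. The lid is a black plate 200 x 220 x 20 mm, about 0.75 kg.
- lid_grip (a point): Gripping point in the middle of the lid's tongue: a flat steel bar 20 mm wide and 10 mm thick that sticks 75 mm out of the lid's front edge, lying right on top of the rod when the lid is shut (centre then 61.5 mm above the bench). This point is 20 mm back from the tongue's tip, and lies 255 mm ahead of (-x) and 5 mm above the hinge line in the lid's own frame. Axes turn with the lid: -x along the tongue to its tip, y across it; at lid angle 0 they are the mould's.
- sleeve_center (a point): Centre of the loose locking sleeve: a piece of square steel tube, 45 mm long (its own x, along the rod), 36 x 36 mm outside, 4 mm walls, bore 28 x 28 mm, 0.18 kg. At the start it hangs on the tongue, around tongue (20 mm wide) and rod (the two together 24 mm high), its sides along the mould's; centre 52.5 mm above the bench.
- tray_in (a point): Centre of the inner floor of the shallow steel tray, fixed to the bench: 170 (its x) x 160 (its y) mm outside, walls 4 mm thick and 22 mm high, floor 4 mm above the bench. It lies left or right of the mould's front; the deep grey bin of cups lies on the other side.
- bin: Deep grey plastic bin of suction cups, fixed, 150 (its x) x 140 (its y) mm, 75 mm high; not used. Origin at the centre of its underside.
- cup0: A loose clear plastic suction cup, 46 mm across, 26 mm high, standing on the bench; a bystander. Origin at the centre of its underside.
- cup1: A loose clear plastic suction cup, 46 mm across, 26 mm high, standing on the bench; a bystander. Origin at the centre of its underside.
- cup2: A loose clear plastic suction cup, 46 mm across, 26 mm high, standing on the bench; a bystander. Origin at the centre of its underside.
- wrench: A loose steel wrench lying on the bench; a bystander.
- brush: A loose brush lying on the bench; a bystander.
- bottle: A loose white bottle, 60 mm across, 170 mm high; a bystander. Origin at the centre of its underside.
- jar: A loose glass jar, 64 mm across, 80 mm high; a bystander. Origin at the centre of its underside.
Mind the look-alikes: they are no part of the job. Leave any orange look-alike of the part that bears tray_in alone.

How it is judged:
By the outcome, as a careful person would: the job done as asked, in the order asked, and still so for the second after the job is handed in, with the robot touching nothing.
It also fails if it takes over 58 s, if anything falls off the work surface, if the arm or the gripper's body presses on something with over 40 N, if the wrist force passes 120 N, or if a joint passes its speed limit or range.

## Robot

A 6-joint arm with a two-finger parallel gripper is mounted at the origin on the work surface. World frame = base frame: x ahead of the robot, y to its left, z up, the work surface at z = 0. Lengths are in m, angles in rad, forces in N, time in s.
With the tool pointing down it reaches from about 0.375 to 0.9 m from the base axis. Payload 3.1 kg.
Tool frame: the origin (TCP) lies midway between the tips of the shut fingers; the grasp point (between the pads) lies pinch_z behind it (pinch_z is the distance from the TCP to the grasp point, in m); y points along the fingers, z is the direction in which the jaws open and shut, and the axes are right-handed (so a half turn about y gives the same grasp; the last joint's range is limited). The gripper opens to 87 mm and grips with 3 to 60 N. Pads are 19 mm wide; open, the fingers measure 117 mm over their backs; the gripper's body (75 mm by 190 mm) begins 51 mm behind the grasp point.
Start: joints at [-1.46, 0.527, 1.433, -0, 1.181, -0.178], TCP at [0.179, -0.599, 0.223] pointing down, gripper open.
Joint ranges: [-3.08, 3.08], [-0.75, 2.2], [0.22, 2.44], [-1.43, 4.57], [0, 2.65], [-2.85, 2.85]. Speed limits (rad/s): [2.79, 2.79, 3.14, 3.14, 3.14, 3.14].

## Interface

Orientations are given as a unit quaternion [x, y, z, w].
In Python, from rig import get_obs, camera, hand_in, pinch_z gives the robot as it stands. The module is installed in compiled form; this text tells all that it offers.
- The arm moves only by the tool arm_command, never from a script. Its argument "plan" is a list of rows, each a list of 2 entries, a list of its own where there are three numbers: the shift along the world's x, y, z in units of 25 mm (1.0 is 25 mm), then the turn about the world's z in units of 5 degrees (1.0 is 5 degrees). A call has 1 to 5 rows; each row is the pose to reach, as a shift and turn from the pose commanded when the call began; what a row does not reach only later rows make up. A row lasts 1/10 s, in which the tool goes at most 50 mm and 8.59 degrees, less where a joint would pass 70% of its speed; a pose out of reach is approached as far as the arm can. A call with a gripper value outside its range is refused whole. "fingers" is the opening, from -1 (shut) to 1 (fully open), set as the call begins (left out, the last holds). The fingers move at their own pace and stop on an object; "force" is the grip in N (left out, the last holds). Time passes only in rows, so rows that repeat a pose let the fingers close. It gives the time, the measured TCP pose, the force and the opening at its end, in the units of the state.
- get_obs(): the state, without advancing time (a new reading comes with each control period).
- camera(name): name is "side" or "top" or "wrist"; returns a dict with "pixels" (480x640x3 uint8, red, green, blue), "camera_matrix" (3x3 intrinsics, pixels), "R" (3x3) and "t" (3): a world point X has camera coordinates R X + t. Camera axes: x right, y down, z forward; pixel columns grow to the right and rows downward; lengths in m; the calibration is good to about 2 mm. A picture is of the moment at which its call begins. There is no depth.
- hand_in(): hands the job in, once; it reports no verdict.
The state is a dict: "time": time; "q": joint angles; "joint_velocities": joint speeds; "joint_torque": joint torques, N m; "position": TCP position; "tool_rot": TCP orientation; "ft_force": force on the tool from outside, world axes, zero at the start; "moment": the same for the moment, N m; "grip_width": finger opening in m.
Only numpy, scipy, OpenCV 4.12 (cv2) and the standard library are available. Lean on these libraries where they do the work, as an engineer would, in place of code of your own. Each camera call takes 0.05 s, during which the arm holds its last target.

## Working session

There is one attempt and no reset: what is moved stays moved. The work goes in short steps, Python scripts to look and compute and a tool call to move; the robot and the scene stay as the last step left them, time stands still between calls to the robot, and variables do not carry over. Pictures are saved under pics/ and viewed, and the job is handed in when it is done.

Besides the shell and the picture viewer there is one more tool, called after "Emit:" as name(argument=value, ...), one argument or row to a line, values as JSON. arm_command: Moves the arm, as the interface text tells. Its arguments: {"type":"object","properties":{"plan":{"type":"array"},"fingers":{"type":"number"},"force":{"type":"number"}},"required":["plan"]}

```bash
mkdir -p pics; cat > h.py <<'E'
import numpy as np, cv2, json
from rig import get_obs, camera, pinch_z
def snap(n,f):
    c=camera(n); cv2.imwrite('pics/'+f+'.png',c['pixels'][:,:,::-1])
    np.savez('pics/'+f+'.npz',**{k:np.array(v) for k,v in c.items()}); return c
def load(f): return np.load('pics/'+f+'.npz')
def crop(f,x0,y0,x1,y1,s,out):
    im=cv2.imread('pics/'+f+'.png')[y0:y1,x0:x1]
    cv2.imwrite('pics/'+out+'.png',cv2.resize(im,None,fx=s,fy=s,interpolation=cv2.INTER_CUBIC))
def proj(c,X):
    X=np.atleast_2d(X); p=(c['R']@X.T).T+c['t']; p=(c['camera_matrix']@p.T).T; return p[:,:2]/p[:,2:]
def ray(c,u,v):
    d=c['R'].T@np.linalg.inv(c['camera_matrix'])@np.array([u,v,1.]); o=-c['R'].T@c['t']; return o,d/np.linalg.norm(d)
def atz(c,u,v,z):
    o,d=ray(c,u,v); return o+d*(z-o[2])/d[2]
def tri(l):
    A=np.zeros((3,3));b=np.zeros(3)
    for c,u,v in l:
        o,d=ray(c,u,v);P=np.eye(3)-np.outer(d,d);A+=P;b+=P@o
    X=np.linalg.solve(A,b)
    return X,[np.linalg.norm(proj(c,X)[0]-[u,v]) for c,u,v in l]
E
python3 - <<'E'
from h import *
for n in ['side','top','wrist']:
    c=snap(n,n+'0'); print(n,c['camera_matrix'][0,0],-c['R'].T@c['t'],c['R'].round(3).tolist())
print(pinch_z,get_obs())
E
```

```text
side 468.52913890490413 [-0.05226023  0.60307298  0.82978827] [[-0.738, -0.675, 0.001], [-0.466, 0.508, -0.725], [0.489, -0.535, -0.689]]
top 579.6001353848907 [0.29746538 0.01093537 1.27384132] [[-0.012, -1.0, 0.011], [-0.985, 0.01, -0.17], [0.17, -0.013, -0.985]]
wrist 394.31355665872303 [ 0.2446332  -0.57950388  0.38361947] [[0.286, -0.958, -0.001], [-0.926, -0.277, 0.255], [-0.245, -0.072, -0.967]]
0.0187 {'time': 0.15, 'q': array([-1.45945935e+00,  5.28267545e-01,  1.43360015e+00,  2.41882329e-05,
        1.18138486e+00, -1.78490562e-01]), 'joint_velocities': array([-1.68442867e-03, -2.15556364e-03, -5.02997894e-03,  3.28683057e-04,
       -1.34408428e-05, -1.18653179e-03]), 'joint_torque': array([ 6.27598110e-04, -4.40428197e+01, -1.76842010e+01,  6.33044215e-02,
        5.52421378e-02, -8.84782526e-05]), 'position': array([ 0.17859504, -0.59836341,  0.22178975]), 'tool_rot': array([-0.10208038,  0.70028164, -0.69910911,  0.10213559]), 'ft_force': array([-0.58731251, -0.72315124,  0.52268472]), 'moment': array([ 0.01520665,  0.04723258, -0.01757014]), 'grip_width': 0.08702745372672792}
```

View pics/top0.png

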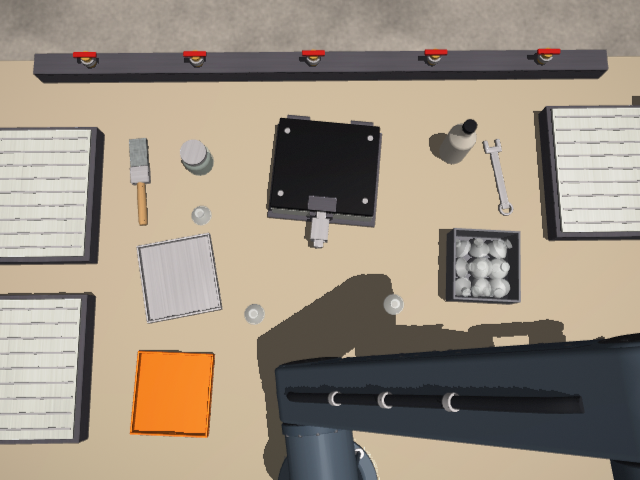

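View pics/side0.png

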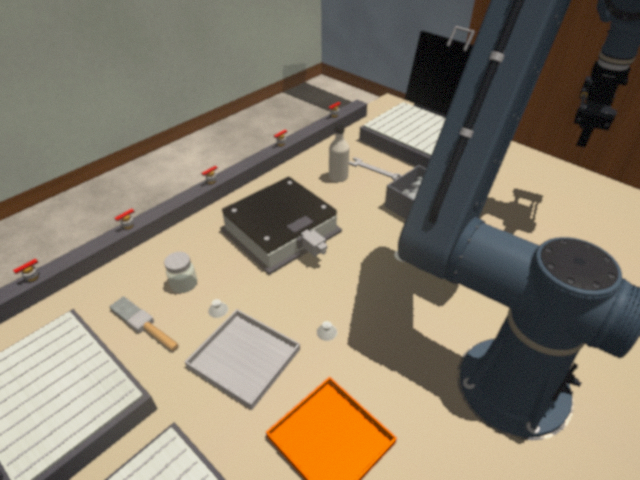

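The top view shows the mould at about (325,170), sleeve and tongue at (319,228), the grey tray at (179,278), its orange look-alike at (172,393) and cups at (201,214), (254,313) and (393,303). The side view shows the sleeve at (314,239) and the tray at (243,357).

```bash
python3 - <<'E'
from h import *
crop('top0',255,105,395,260,5,'t1'); crop('top0',125,225,265,330,5,'t2')
crop('side0',210,170,350,275,5.5,'s1'); crop('side0',180,300,350,410,4.5,'s2')
E
```

```text
(no output)
```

View pics/t1.png

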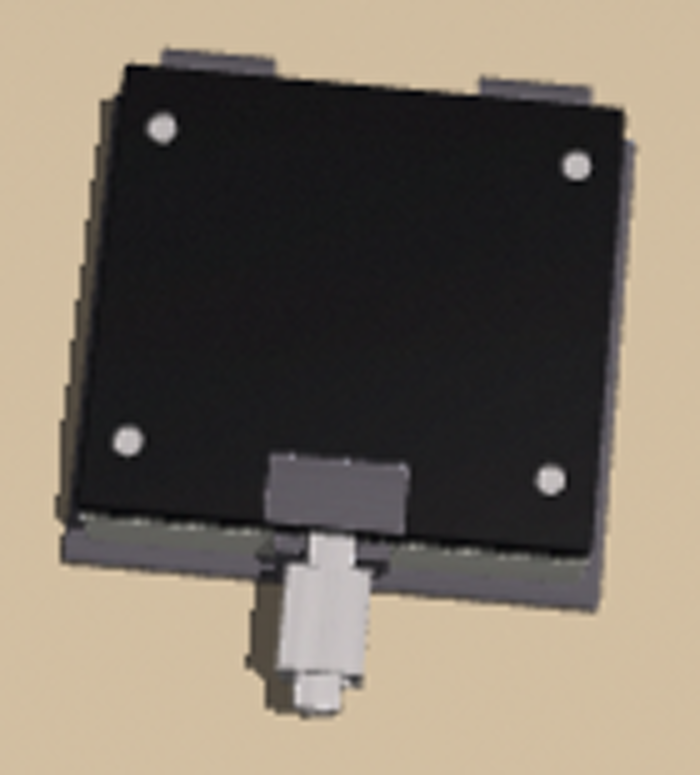

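View pics/t2.png

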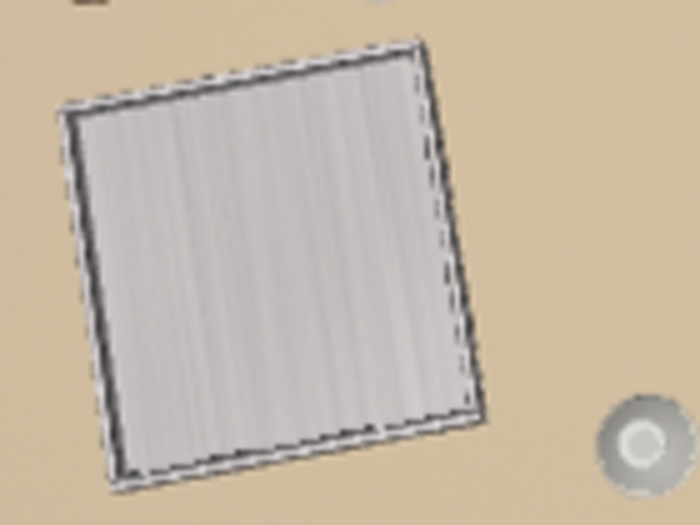

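View pics/s1.png

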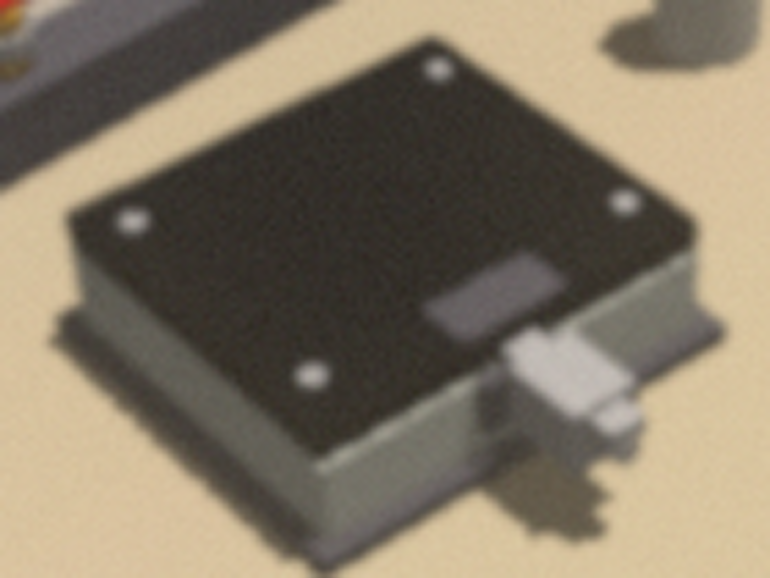

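View pics/s2.png

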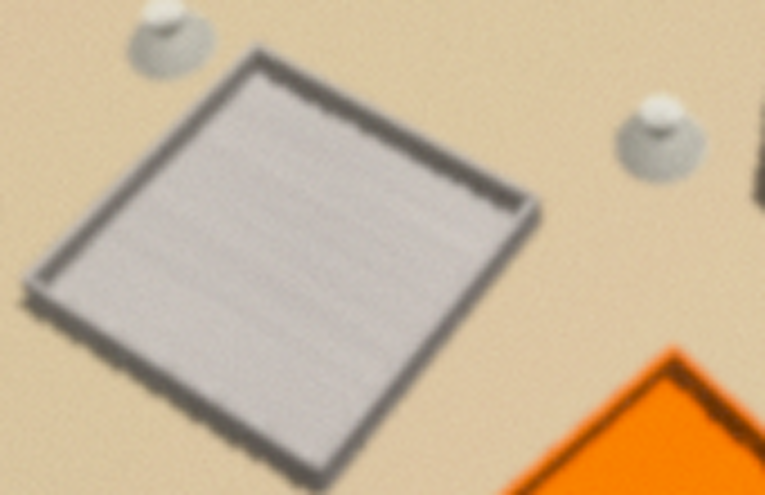

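```bash
python3 - <<'E'
from h import *
T=load('top0');S=load('side0')
def two(a,b,to,ts,so,ss):
    return tri([(T,to[0]+a[0]/ts-.4,to[1]+a[1]/ts-.4),(S,so[0]+b[0]/ss-.4,so[1]+b[1]/ss-.4)])
print('screws');P=[]
for a,b in [((162,128),(132,221)),((576,166),(438,69)),((550,480),(625,202)),((128,440),(312,376))]:
    X,r=two(a,b,(255,105),5,(210,170),5.5);P.append(X);print(X.round(4),np.round(r,2))
P=np.array(P);c=P.mean(0);f=(P[0]+P[1]-P[2]-P[3]);print('c',c,'yaw',np.degrees(np.arctan2(f[1],f[0])),np.linalg.norm(P[0]-P[1]),np.linalg.norm(P[1]-P[2]))
g=P[0]+P[3]-P[1]-P[2];print('yaw by y',np.degrees(np.arctan2(-g[0],g[1])))
print('sleeve')
for a,b in [((290,563),(508,362)),((370,573),(555,325)),((358,675),(632,378)),((278,668),(570,415))]:
    X,r=two(a,b,(255,105),5,(210,170),5.5);print(X.round(4),np.round(r,2), atz(T,255+a[0]/5-.4,105+a[1]/5-.4,.0705).round(4))
a=[atz(T,255+u/5-.4,105+v/5-.4,.0665) for u,v in ((295,707),(340,711))];print('tip',np.mean(a,0))
print('tray');P=[]
for a,b in [((62,108),(30,285)),((420,42),(255,50)),((484,420),(537,205)),((117,488),(322,485))]:
    X,r=two(a,b,(125,225),5,(180,300),4.5);P.append(X);print(X.round(4),np.round(r,2))
P=np.array(P);f=P[0]+P[1]-P[2]-P[3];print(P.mean(0),'yaw',np.degrees(np.arctan2(f[1],f[0])),[np.linalg.norm(P[i]-P[i-1]) for i in range(4)])
for n,u,v in (('c1',254,313),('c0',201,214),('c2',393,303)): print(n,atz(T,u,v,.015))
E
```

```text
screws
[0.7457 0.0777 0.0784] [0. 0.]
[ 0.7271 -0.101   0.0783] [0.01 0.01]
[ 0.5879 -0.0866  0.078 ] [0.02 0.01]
[0.6072 0.0922 0.077 ] [0.07 0.06]
c [ 0.6669997  -0.00444287  0.07793557] yaw -5.932874440674767 0.17972593077303664 0.13993811180399893
yaw by y -6.037292050422832
sleeve
[0.5548 0.0242 0.0717] [0.2  0.18] [0.5547 0.024  0.0705]
[ 0.5524 -0.0077  0.0732] [1.72 1.49] [ 0.55   -0.0099  0.0705]
[ 0.5063 -0.0038  0.0732] [0.36 0.31] [ 0.5062 -0.0043  0.0705]
[0.5103 0.0301 0.072 ] [0.64 0.57] [0.5095 0.0294 0.0705]
tip [0.49247504 0.01289927 0.0665    ]
tray
[0.5045 0.409  0.0158] [0.4  0.44]
[0.5338 0.2546 0.0139] [0.28 0.28]
[0.3683 0.224  0.012 ] [0.59 0.62]
[0.3399 0.3813 0.0076] [0.07 0.08]
[0.43661883 0.31724002 0.0123386 ] yaw 10.0253331267962 [np.float64(0.16702948674926407), np.float64(0.15721847821703439), np.float64(0.16835110149688196), np.float64(0.15991556266943746)]
c1 [0.35684627 0.15243112 0.015     ]
c0 [0.57612441 0.27176147 0.015     ]
c2 [ 0.37496531 -0.14809371  0.015     ]
```

```bash
cat >> h.py <<'E'
from scipy.spatial.transform import Rotation as Ro
def st():
    o=get_obs();R=Ro.from_quat(o['tool_rot']).as_matrix()
    z=R[:,2]; h=np.degrees(np.arctan2(z[1],z[0]))
    print('t',round(o['time'],2),'p',o['position'].round(4),'jaw',round(h,2),'y',R[:,1].round(3),'F',o['ft_force'].round(1),'w',round(o['grip_width'],4),'q',o['q'].round(2)); return o
def togo(p,jaw):
    o=st();R=Ro.from_quat(o['tool_rot']).as_matrix();h=np.degrees(np.arctan2(R[1,2],R[0,2]))
    d=(jaw-h+90)%180-90
    print('need',((np.array(p)-o['position'])/.025).round(2),'turn',round(d/5,2),'alt',round((d-180*np.sign(d))/5,2))
E
python3 - <<'E'
from h import *
togo([.530,.009,.16],84)
T=load('top0')
P=np.array([atz(T,125+u/5-.4,225+v/5-.4,.022) for u,v in [(62,108),(420,42),(484,420),(117,488)]]);print(P,P.mean(0))
E
```

```text
t 0.15 p [ 0.1786 -0.5984  0.2218] jaw -73.39 y [-0.     0.002 -1.   ] F [-0.6 -0.7  0.5] w 0.087 q [-1.46  0.53  1.43  0.    1.18 -0.18]
need [14.06 24.29 -2.47] turn -4.52 alt 31.48
[[0.50407193 0.40771817 0.022     ]
 [0.53181945 0.25263762 0.022     ]
 [0.36667753 0.22152992 0.022     ]
 [0.33957971 0.3772088  0.022     ]] [0.43553716 0.31477363 0.022     ]
```

Emit:
arm_command(
  plan=[
    [[0.9,1.6,0],-0.3],
    [[1.8,3.2,0],-0.6],
    [[2.8,4.8,0],-0.9],
    [[3.7,6.4,0],-1.2],
    [[4.6,8.0,0],-1.5],
  ],
  fingers=1,
)

```text
time: 0.65
position: [0.2942, -0.3971, 0.2224]
tool_rot: [-0.056, 0.705, -0.705, 0.056]
ft_force: [1.1, 0.0, 0.3]
grip_width: 0.0872
```

Emit:
arm_command(
  plan=[
    [[0.9,1.6,0],-0.3],
    [[1.8,3.2,0],-0.6],
    [[2.8,4.8,0],-0.9],
    [[3.7,6.4,0],-1.2],
    [[4.6,8.0,0],-1.5],
  ],
)

```text
time: 1.15
position: [0.4092, -0.1972, 0.2226]
tool_rot: [0.009, -0.707, 0.707, -0.009]
ft_force: [0.3, -0.2, -0.0]
grip_width: 0.087
```

```bash
python3 - <<'E'
from h import *
togo([.530,.009,.16],84)
E
```

```text
t 1.15 p [ 0.4092 -0.1972  0.2226] jaw -88.48 y [ 0. -0. -1.] F [ 0.3 -0.2 -0. ] w 0.087 q [-0.7   0.3   1.84  0.    1.    0.85]
need [ 4.83  8.25 -2.5 ] turn -1.5 alt 34.5
```

Emit:
arm_command(
  plan=[
    [[0.9,1.6,0],-0.3],
    [[1.8,3.2,0],-0.6],
    [[2.8,4.8,0],-0.9],
    [[3.7,6.4,0],-1.2],
    [[4.8,8.2,0],-1.5],
  ],
)

```text
time: 1.65
position: [0.5275, 0.0055, 0.2224]
tool_rot: [-0.037, -0.706, 0.706, 0.037]
ft_force: [0.8, -0.6, 0.7]
grip_width: 0.0871
```

Emit:
arm_command(
  plan=[
    [[0,0,0],0],
  ],
)

```text
time: 1.75
position: [0.5298, 0.0086, 0.2226]
tool_rot: [0.035, 0.707, -0.706, -0.033]
ft_force: [0.0, 0.6, -0.3]
grip_width: 0.0869
```

```bash
python3 - <<'E'
from h import *
snap('wrist','w1');st();snap('top','top1');snap('side','side1')
crop('top1',255,105,395,260,5,'t1b')
E
```

```text
t 1.8 p [0.528  0.0064 0.2223] jaw -95.57 y [ 0.  0. -1.] F [ 0.2 -0.1 -0.9] w 0.0873 q [-0.2   0.4   1.68  0.    1.07  1.47]
```

View pics/w1.png

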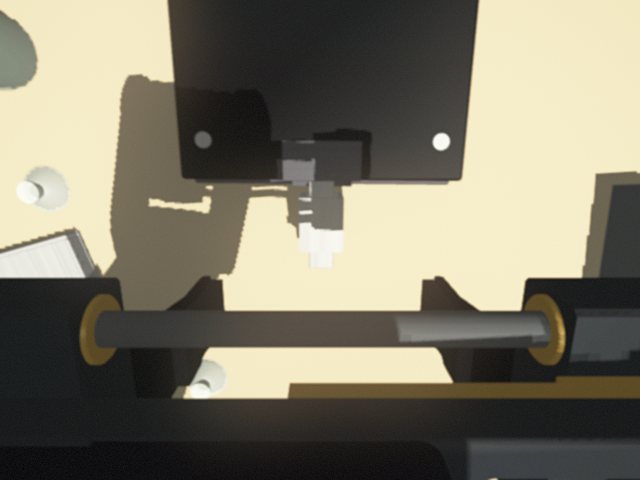

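The wrist view shows the sleeve at about (321,225) in front of the lid. The tongue tip is at (320,267) and the lid edges run parallel to the image axes, so the yaw is right. I'll enlarge it.

```bash
python3 - <<'E'
from h import *
crop('w1',270,160,380,280,6,'w1c')
E
```

```text
(no output)
```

View pics/w1c.png

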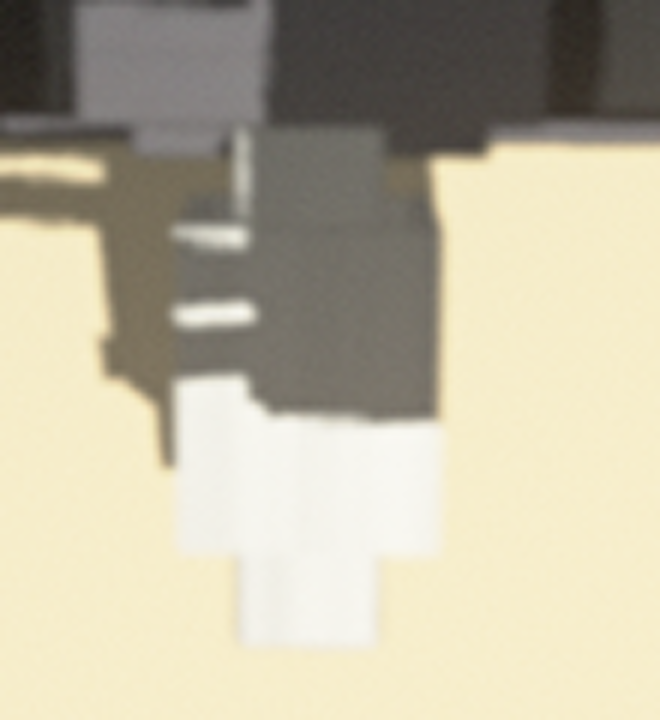

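```bash
python3 - <<'E'
from h import *
W=load('w1');T=load('top0')
f=lambda u,v,z:atz(W,270+u/6-.4,160+v/6-.4,z)
P=np.array([f(*p,.0705) for p in [(173,227),(440,228),(440,553),(180,553)]]);print(P.round(4),P.mean(0))
d=P[0]+P[1]-P[2]-P[3];print(np.degrees(np.arctan2(d[1],d[0])),np.linalg.norm(d)/2)
print('tip',[f(u,645,.0665).round(4) for u in (237,375)],np.mean([f(u,645,.0665) for u in (237,375)],0))
# heights by triangulation wrist+top
for a,b in [((440,553),(358,675)),((180,553),(278,668)),((237,645),(295,707)),((375,645),(340,711))]:
    print(tri([(W,270+a[0]/6-.4,160+a[1]/6-.4),(T,255+b[0]/5-.4,105+b[1]/5-.4)]))
for u,v in((203,139),(441,141)):print('screw',atz(W,u,v,.078))
st();st()
E
```

```text
[[ 0.5538  0.0243  0.0705]
 [ 0.5503 -0.0111  0.0705]
 [ 0.5053 -0.0074  0.0705]
 [ 0.5087  0.0284  0.0705]] [0.52954392 0.00852735 0.0705    ]
-4.946926687680821 0.045216242957227336
tip [array([0.4934, 0.0222, 0.0665]), array([0.4915, 0.0028, 0.0665])] [0.49243146 0.01246935 0.0665    ]
(array([ 0.50586538, -0.00582214,  0.07255017]), [np.float64(1.868418269174288), np.float64(0.7311066925245574)])
(array([0.50918455, 0.02880659, 0.07177949]), [np.float64(0.6738428785628432), np.float64(0.26414443532179466)])
(array([0.49340108, 0.02228192, 0.06657276]), [np.float64(0.1199040835488355), np.float64(0.048218109848039814)])
(array([0.49151303, 0.00308399, 0.0665239 ]), [np.float64(0.3903009486106293), np.float64(0.15698975276120597)])
screw [0.60574661 0.09039456 0.078     ]
screw [ 0.58706323 -0.08798664  0.078     ]
t 1.9 p [0.5265 0.0038 0.2221] jaw -95.82 y [-0.002 -0.    -1.   ] F [-0.5 -0.4  0.4] w 0.0867 q [-0.2   0.4   1.68 -0.    1.07  1.47]
t 1.9 p [0.5265 0.0038 0.2221] jaw -95.82 y [-0.002 -0.    -1.   ] F [-0.5 -0.4  0.4] w 0.0867 q [-0.2   0.4   1.68 -0.    1.07  1.47]
```

Emit:
arm_command(
  plan=[
    [[0,0.1,-1.5],0],
    [[0,0.1,-3],0],
    [[0,0.1,-4.5],0],
    [[0,0.1,-6],0],
    [[0,0.1,-7.2],0],
  ],
)

```text
time: 2.4
position: [0.5257, 0.0044, 0.0409]
tool_rot: [0.037, 0.706, -0.706, -0.038]
ft_force: [-0.5, -1.1, 0.4]
grip_width: 0.0874
```

Emit:
arm_command(
  plan=[
    [[0,0,0],0],
    [[0,0,0],0],
  ],
)

```text
time: 2.6
position: [0.5267, 0.0049, 0.0427]
tool_rot: [0.037, 0.706, -0.706, -0.038]
ft_force: [0.4, 0.4, -0.2]
grip_width: 0.0874
```

```bash
python3 - <<'E'
from h import *
st();snap('wrist','w2');st();snap('side','side2');st()
crop('side2',230,140,390,270,5,'s2b')
E
```

```text
t 2.6 p [0.5267 0.0049 0.0427] jaw -96.02 y [-0.001  0.    -1.   ] F [ 0.4  0.4 -0.2] w 0.0874 q [-0.2   0.68  1.81 -0.    0.64  1.47]
t 2.65 p [0.5277 0.0051 0.0436] jaw -95.99 y [ 0.001 -0.    -1.   ] F [0.2 0.5 0.4] w 0.0869 q [-0.2   0.68  1.81 -0.    0.64  1.47]
t 2.7 p [0.5283 0.0052 0.0442] jaw -95.97 y [ 0.003 -0.001 -1.   ] F [ 0.4 -0.1  0.4] w 0.0868 q [-0.2   0.68  1.81 -0.    0.64  1.47]
```

View pics/w2.png

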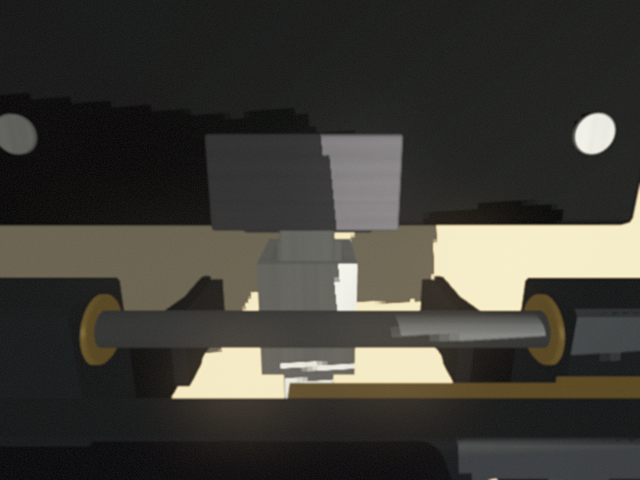

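View pics/s2b.png

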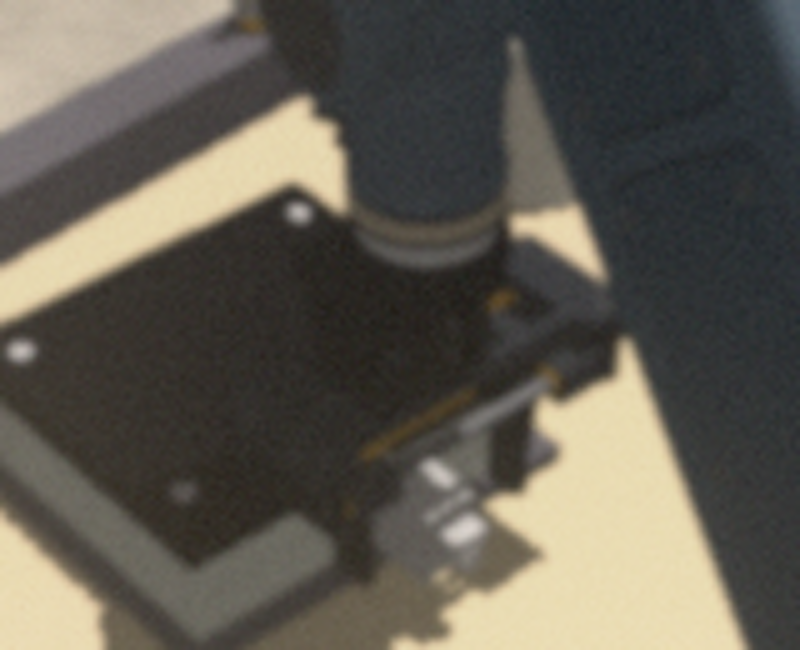

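The wrist view shows the sleeve centred at column 307 between fingers centred at 322, about 5 mm off to the left (+y). I'll correct that before closing.

Emit:
arm_command(
  plan=[
    [[0.1,0.2,0],0],
    [[0.1,0.2,0],0],
    [[0.1,0.2,0],0],
  ],
)

```text
time: 3.0
position: [0.5304, 0.0115, 0.0436]
tool_rot: [-0.037, -0.706, 0.706, 0.035]
ft_force: [1.0, 0.3, -0.0]
grip_width: 0.087
```

```bash
python3 - <<'E'
from h import *
snap('wrist','w3');st();
crop('w3',180,200,480,400,2.5,'w3c')
E
```

```text
t 3.05 p [0.5301 0.0115 0.0433] jaw -95.86 y [ 0.001 -0.    -1.   ] F [ 1.1  0.1 -0.1] w 0.0868 q [-0.19  0.68  1.81 -0.    0.65  1.48]
```

View pics/w3c.png

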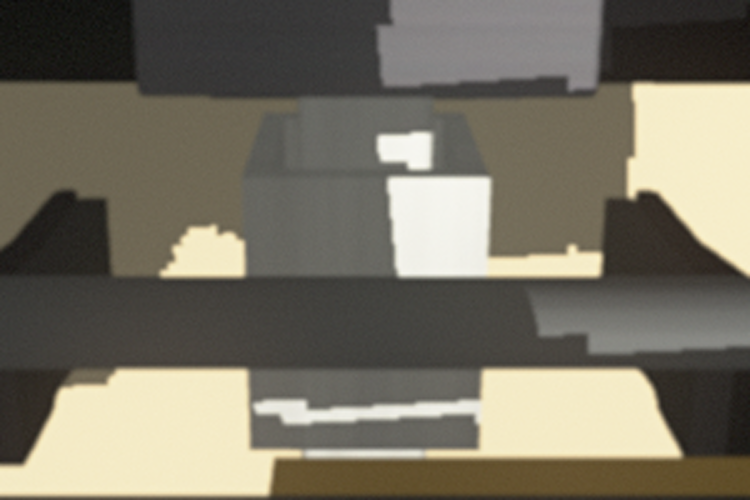

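Sleeve column is 327 against a finger centre of 322, so about 1.5 mm too far. A small step back, then close gently.

Emit:
arm_command(
  plan=[
    [[0,-0.05,0],0],
    [[0,-0.05,0],0],
    [[0,-0.05,0],0],
    [[0,-0.05,0],0],
    [[0,-0.05,0],0],
  ],
  fingers=-0.2,
  force=30,
)

```text
time: 3.55
position: [0.5296, 0.01, 0.0425]
tool_rot: [0.036, 0.706, -0.706, -0.036]
ft_force: [0.4, -0.7, 0.7]
grip_width: 0.0551
```

Emit:
arm_command(
  plan=[
    [[0,0,0],0],
    [[0,0,0],0],
    [[0,0,0],0],
    [[0,0,0],0],
  ],
  fingers=-0.8,
  force=35,
)

```text
time: 3.95
position: [0.5297, 0.01, 0.0425]
tool_rot: [0.036, 0.706, -0.706, -0.036]
ft_force: [-0.7, 0.4, -0.1]
grip_width: 0.0358
```

Emit:
arm_command(
  plan=[
    [[0,0,0],0],
    [[0,0,0],0],
  ],
)

```text
time: 4.15
position: [0.5297, 0.01, 0.0425]
tool_rot: [0.036, 0.706, -0.706, -0.036]
ft_force: [-0.5, -0.2, -0.6]
grip_width: 0.0358
```

```bash
python3 - <<'E'
from h import *
snap('wrist','w4');st();
crop('w4',180,200,480,400,2.5,'w4c')
E
```

```text
t 4.2 p [0.5297 0.01   0.0425] jaw -95.9 y [-0. -0. -1.] F [ 0.3  0.4 -0.5] w 0.0357 q [-0.19  0.69  1.81 -0.    0.65  1.48]
```

View pics/w4c.png

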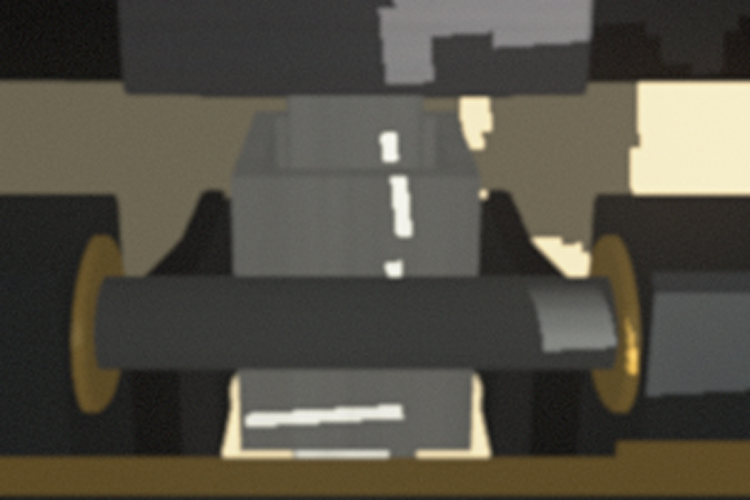

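Gripped at 35.8 mm, with the tongue centred in the bore. I'll lift 1.7 mm to mid-clearance, then slide out along the rod.

Emit:
arm_command(
  plan=[
    [[0,0,0.07],0],
    [[0,0,0.07],0],
    [[-0.3,0.03,0.07],0],
    [[-0.6,0.06,0.07],0],
    [[-0.9,0.09,0.07],0],
  ],
)

```text
time: 4.7
position: [0.5058, 0.0125, 0.0442]
tool_rot: [0.036, 0.706, -0.706, -0.037]
ft_force: [0.5, 0.9, -2.8]
grip_width: 0.0358
```

```bash
python3 - <<'E'
from h import *
snap('wrist','w5');st();
crop('w5',180,200,480,400,2.5,'w5c')
E
```

```text
t 4.75 p [0.5037 0.0129 0.044 ] jaw -95.89 y [-0.004  0.001 -1.   ] F [-1.5  0.5 -2.3] w 0.0357 q [-0.2   0.67  1.87 -0.    0.61  1.48]
```

View pics/w5c.png

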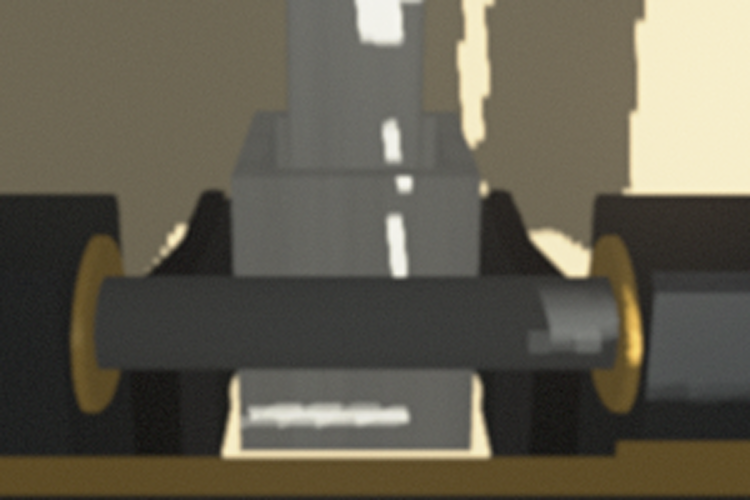

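The sleeve slides freely: the force is only its 1.8 N weight, and the tongue is still centred.

Emit:
arm_command(
  plan=[
    [[-0.6,0.06,0],0],
    [[-1.2,0.13,0],0],
    [[-1.8,0.19,0],0],
    [[-2.4,0.25,0],0],
    [[-2.9,0.3,0],0],
  ],
)

```text
time: 5.25
position: [0.4334, 0.02, 0.0444]
tool_rot: [0.036, 0.706, -0.706, -0.037]
ft_force: [-1.1, -0.2, -1.3]
grip_width: 0.0357
```

```bash
python3 - <<'E'
from h import *
snap('wrist','w6');st()
E
```

```text
t 5.3 p [0.4301 0.0207 0.0443] jaw -95.88 y [-0.006  0.001 -1.   ] F [-2.2 -0.8 -3. ] w 0.0358 q [-0.21  0.63  2.05 -0.    0.47  1.46]
```

View pics/w6.png

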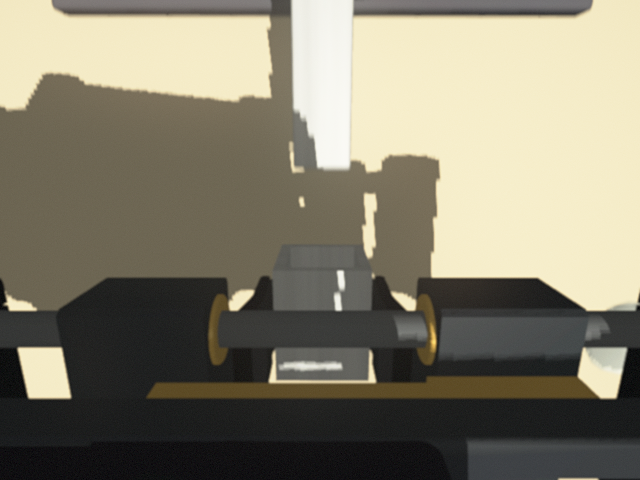

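The sleeve is clear: tongue tip at (321,168), sleeve's rear edge at row 247. Now lift and carry it to the tray.

Emit:
arm_command(
  plan=[
    [[0,0,1],0],
    [[0,0,2.5],0],
    [[0,0.8,4],0.2],
    [[0.1,2,4],0.6],
    [[0.1,3.5,4],1.1],
  ],
)

```text
time: 5.8
position: [0.4392, 0.1074, 0.1461]
tool_rot: [-0.005, -0.707, 0.707, 0.001]
ft_force: [0.5, -0.2, -1.7]
grip_width: 0.0358
```

Emit:
arm_command(
  plan=[
    [[0,1.6,0],0.4],
    [[0,3.2,0],0.9],
    [[0,4.8,0],1.3],
    [[0.1,6.4,0],1.7],
    [[0.1,7.6,0],2.1],
  ],
)

```text
time: 6.3
position: [0.4398, 0.2997, 0.1444]
tool_rot: [-0.063, 0.705, -0.704, 0.064]
ft_force: [1.2, -0.8, -2.0]
grip_width: 0.0358
```

Emit:
arm_command(
  plan=[
    [[0,0.6,0],0],
    [[0,0.7,0],0],
    [[0,0.7,0],0],
  ],
)

```text
time: 6.6
position: [0.4392, 0.3141, 0.144]
tool_rot: [0.063, -0.704, 0.705, -0.062]
ft_force: [0.3, -0.5, -2.3]
grip_width: 0.0356
```

```bash
python3 - <<'E'
from h import *
snap('wrist','w7');st();snap('top','top7');st();snap('side','side7')
togo([.4355,.3155,.05],-80)
E
```

```text
t 6.65 p [0.4393 0.3136 0.1441] jaw -79.94 y [-0.001 -0.001 -1.   ] F [-0.   0.3 -2.7] w 0.0356 q [ 0.41  0.52  1.72 -0.    0.9   1.81]
t 6.7 p [0.4394 0.3133 0.1441] jaw -79.97 y [-0.001 -0.001 -1.   ] F [ 0.5 -0.3 -2.4] w 0.0356 q [ 0.41  0.52  1.72 -0.    0.9   1.81]
t 6.75 p [0.4395 0.3133 0.1442] jaw -80.0 y [-0.001 -0.001 -1.   ] F [ 0.5 -0.1 -2.4] w 0.0359 q [ 0.41  0.52  1.72 -0.    0.9   1.81]
need [-0.16  0.09 -3.77] turn -0.0 alt 36.0
```

View pics/w7.png

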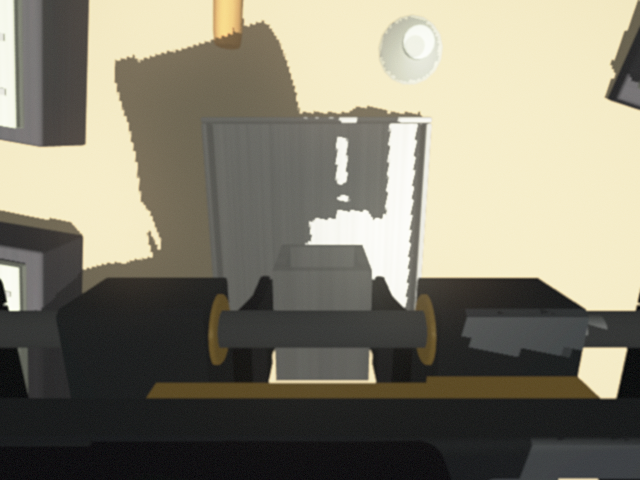

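View pics/side7.png

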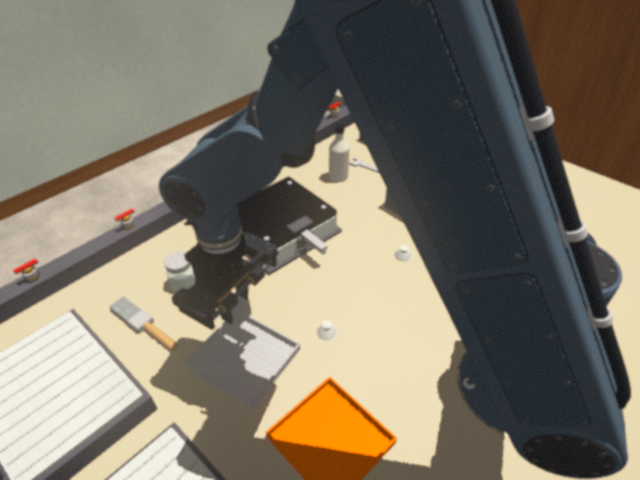

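View pics/top7.png

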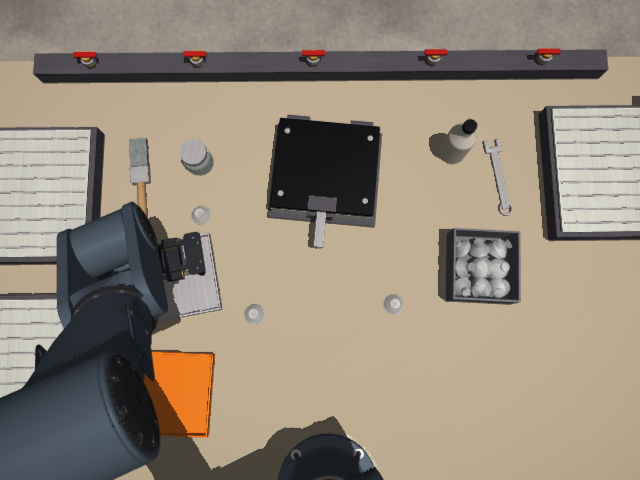

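Nothing else has moved, and the sleeve is centred over the square-on tray in the wrist view (sleeve column 321, tray 203–431). Descending.

Emit:
arm_command(
  plan=[
    [[0,0,-1.3],0],
    [[0,0,-2.6],0],
    [[0,0,-3.8],0],
    [[-0.1,0,-4.6],0],
    [[-0.1,0,-5.0],0],
  ],
)

```text
time: 7.25
position: [0.4361, 0.313, 0.0176]
tool_rot: [0.063, -0.704, 0.705, -0.06]
ft_force: [-0.6, 0.4, -2.5]
grip_width: 0.0358
```

Emit:
arm_command(
  plan=[
    [[0,0,0],0],
    [[0,0,-0.1],0],
    [[0,0,-0.1],0],
  ],
)

```text
time: 7.55
position: [0.4382, 0.3149, 0.0177]
tool_rot: [-0.061, 0.705, -0.704, 0.063]
ft_force: [-0.0, 0.3, -2.9]
grip_width: 0.0361
```

Emit:
arm_command(
  plan=[
    [[0,0,-0.06],0],
    [[0,0,-0.1],0],
    [[0,0,-0.1],0],
  ],
)

```text
time: 7.85
position: [0.4373, 0.3149, 0.0146]
tool_rot: [-0.062, 0.704, -0.704, 0.063]
ft_force: [-0.5, -0.3, -2.3]
grip_width: 0.036
```

Emit:
arm_command(
  plan=[
    [[0,0,-0.06],0],
    [[0,0,-0.06],0],
    [[0,0,-0.06],0],
  ],
)

```text
time: 8.15
position: [0.4371, 0.3148, 0.0127]
tool_rot: [0.062, -0.704, 0.704, -0.062]
ft_force: [0.2, -0.4, -2.6]
grip_width: 0.0361
```

Emit:
arm_command(
  plan=[
    [[0,0,-0.04],0],
    [[0,0,-0.04],0],
  ],
)

```text
time: 8.35
position: [0.4373, 0.3148, 0.012]
tool_rot: [-0.062, 0.704, -0.704, 0.062]
ft_force: [-0.4, -0.5, -0.3]
grip_width: 0.0356
```

```bash
python3 - <<'E'
from h import *
snap('side','side8');st();crop('side8',170,240,320,420,4,'s8')
E
```

```text
t 8.4 p [0.4373 0.3148 0.012 ] jaw -79.9 y [ 0.  0. -1.] F [-1.   1.2  0.1] w 0.0359 q [0.42 0.75 1.79 0.   0.6  1.81]
```

View pics/s8.png

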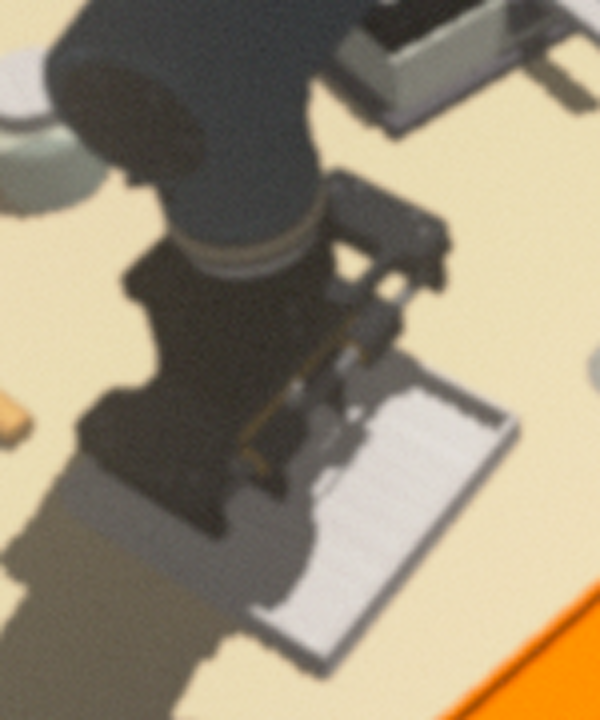

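The sleeve is down: its weight has come off (Fz −2.5 to about 0) at the predicted height, and the side view shows it inside the tray. Releasing.

Emit:
arm_command(
  plan=[
    [[0,0,0],0],
    [[0,0,0],0],
    [[0,0,0],0],
    [[0,0,0],0],
  ],
  fingers=0.4,
)

```text
time: 8.8
position: [0.4373, 0.3148, 0.0118]
tool_rot: [-0.062, 0.704, -0.704, 0.062]
ft_force: [-0.2, 0.2, 0.4]
grip_width: 0.0572
```

Emit:
arm_command(
  plan=[
    [[0,0,0.5],0],
    [[0,0,1.5],0],
    [[0,0,3],0],
    [[0,0,5],0],
    [[0,0,6.5],0],
  ],
)

```text
time: 9.3
position: [0.4376, 0.315, 0.1777]
tool_rot: [-0.061, 0.705, -0.704, 0.063]
ft_force: [1.4, 0.9, 0.5]
grip_width: 0.0608
```

```bash
python3 - <<'E'
from h import *
snap('wrist','w9');st()
# tongue grip: hinge from tip
a=np.radians(-6);u=np.array([np.cos(a),np.sin(a)]);tip=np.array([.4925,.0127])
print('grip',tip+.02*u,'at45',tip+.02*u+.0782*u)
togo([*(tip+.02*u),.165],84)
E
```

```text
t 9.35 p [0.441  0.3167 0.1833] jaw -79.87 y [ 0.013  0.006 -1.   ] F [1.1 0.7 3.6] w 0.0609 q [0.42 0.46 1.69 0.   0.97 1.81]
grip [0.51239044 0.01060943] at45 [0.59016205 0.0024353 ]
t 9.35 p [0.441  0.3167 0.1833] jaw -79.87 y [ 0.013  0.006 -1.   ] F [1.1 0.7 3.6] w 0.0609 q [0.42 0.46 1.69 0.   0.97 1.81]
need [  2.86 -12.24  -0.73] turn -3.23 alt 32.77
```

View pics/w9.png

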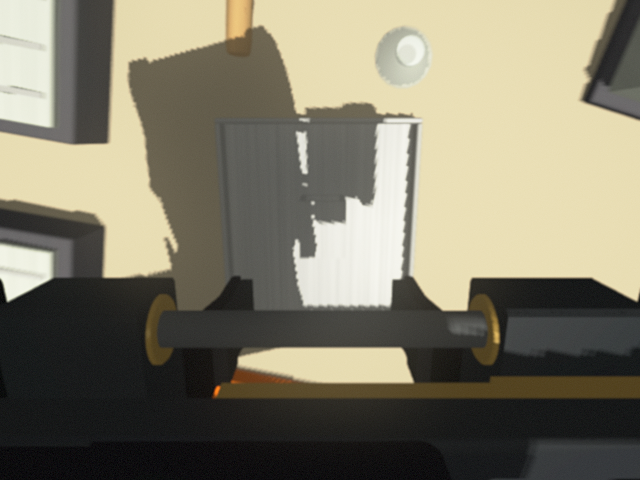

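The sleeve is hard to make out in shadow, near (322,200). Checking that closely.

```bash
python3 - <<'E'
from h import *
im=cv2.imread('pics/w9.png')[110:310,200:440]
im=cv2.resize(im,None,fx=3,fy=3,interpolation=cv2.INTER_CUBIC);g=cv2.createCLAHE(4,(4,4)).apply(cv2.cvtColor(im,cv2.COLOR_BGR2GRAY));cv2.imwrite('pics/w9c.png',g)
W=load('w9');print(proj(W,[[.437,.315,.04],[.437,.315,.004]]))
E
```

```text
[[320.67606985 229.22038419]
 [320.7976877  219.91808077]]
```

View pics/w9c.png

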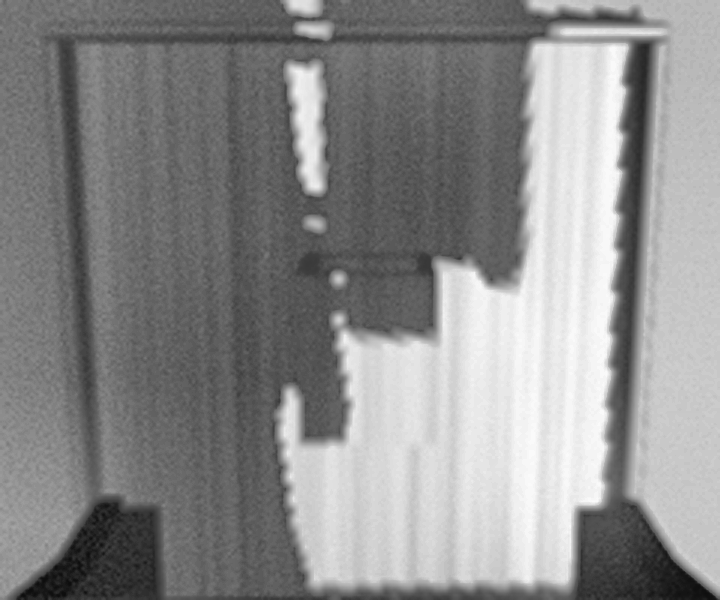

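The sleeve stands in the tray's middle at pixel (322,227), matching its predicted projection. Next, the tongue.

Emit:
arm_command(
  plan=[
    [[0.3,-1.4,0],-0.4],
    [[0.7,-2.8,0],-0.8],
    [[1.0,-4.2,0],-1.2],
    [[1.4,-5.6,0],-1.6],
    [[1.7,-7.0,0],-2.0],
  ],
)

```text
time: 9.85
position: [0.4801, 0.1384, 0.175]
tool_rot: [0.0, 0.707, -0.707, 0.001]
ft_force: [0.6, -0.4, -0.2]
grip_width: 0.061
```

Emit:
arm_command(
  plan=[
    [[0.4,-1.4,0],-0.3],
    [[0.7,-2.8,0],-0.6],
    [[1.0,-4.0,0],-0.9],
    [[1.3,-5.1,0],-1.2],
    [[1.3,-5.1,0],-1.2],
  ],
)

```text
time: 10.35
position: [0.5139, 0.009, 0.175]
tool_rot: [-0.039, -0.706, 0.707, 0.037]
ft_force: [-0.8, 0.8, 0.5]
grip_width: 0.0608
```

Emit:
arm_command(
  plan=[
    [[0,0,0],0],
    [[0,0,0],0],
    [[0,0,0],0],
  ],
)

```text
time: 10.65
position: [0.5116, 0.0134, 0.1744]
tool_rot: [0.036, 0.706, -0.706, -0.036]
ft_force: [0.3, 0.8, 0.3]
grip_width: 0.0609
```

```bash
python3 - <<'E'
from h import *
snap('wrist','w10');togo([.5124,.0106,.0428],84);snap('top','top10')
crop('w10',240,60,400,280,3,'w10c');crop('top10',120,220,320,330,4,'t10')
E
```

```text
t 10.7 p [0.5117 0.0134 0.1744] jaw -95.79 y [-0.  0. -1.] F [ 0.3 -0.   0.1] w 0.0612 q [-0.19  0.45  1.76  0.    0.93  1.48]
need [ 0.03 -0.11 -5.26] turn -0.04 alt 35.96
```

View pics/w10c.png

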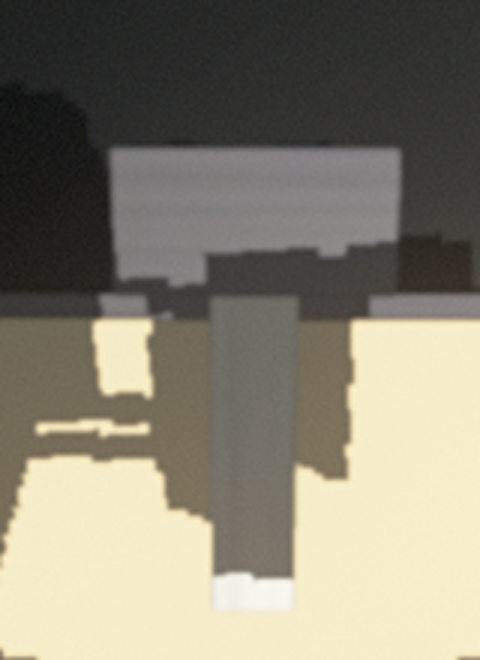

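View pics/t10.png

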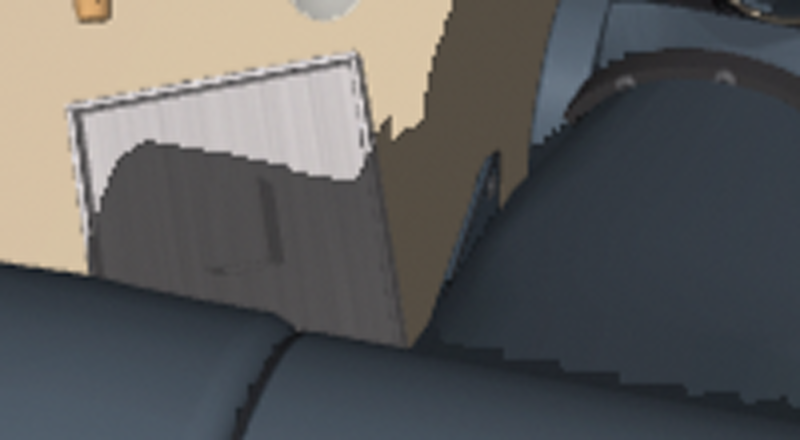

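The tongue is about 2 mm toward −y of the gripper axis (column 324 against 322), which agrees with the computed offset. Descending with that correction.

Emit:
arm_command(
  plan=[
    [[0,-0.1,-1.3],0],
    [[0,-0.1,-2.6],0],
    [[0,-0.1,-3.8],0],
    [[0,-0.1,-4.7],0],
    [[0,-0.1,-5.2],0],
  ],
)

```text
time: 11.25
position: [0.5111, 0.0106, 0.0425]
tool_rot: [0.035, 0.706, -0.706, -0.037]
ft_force: [-0.7, -0.2, 1.2]
grip_width: 0.0608
```

Emit:
arm_command(
  plan=[
    [[0,0,0],0],
    [[0,0,0],0],
    [[0,0,0],0],
  ],
)

```text
time: 11.55
position: [0.5132, 0.0097, 0.0454]
tool_rot: [-0.037, -0.706, 0.706, 0.035]
ft_force: [-0.4, 0.1, -0.2]
grip_width: 0.0609
```

```bash
python3 - <<'E'
from h import *
snap('wrist','w11');st()
crop('w11',180,200,480,400,2.5,'w11c')
E
```

```text
t 11.6 p [0.5132 0.0097 0.0455] jaw -95.89 y [ 0.003 -0.001 -1.   ] F [-0.1 -0.1  1. ] w 0.061 q [-0.2   0.67  1.85  0.    0.62  1.47]
```

View pics/w11c.png

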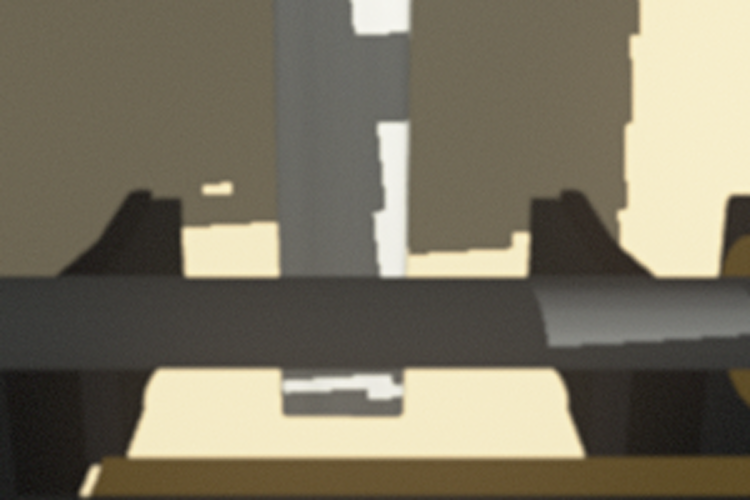

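Tongue column is 342 (crop) against a finger centre of 356, so shift 2 mm to +y and close.

Emit:
arm_command(
  plan=[
    [[0,0.08,-0.05],0],
    [[0,0.08,-0.05],0],
    [[0,0.08,-0.05],0],
    [[0,0.08,-0.05],0],
    [[0,0.08,-0.05],0],
  ],
  fingers=-0.4,
  force=25,
)

```text
time: 12.1
position: [0.5122, 0.0117, 0.0431]
tool_rot: [0.036, 0.706, -0.706, -0.036]
ft_force: [0.6, 0.1, -0.3]
grip_width: 0.0303
```

Emit:
arm_command(
  plan=[
    [[0,0,0],0],
    [[0,0,0],0],
    [[0,0,0],0],
    [[0,0,0],0],
    [[0,0,0],0],
  ],
  fingers=-0.95,
)

```text
time: 12.6
position: [0.5122, 0.012, 0.043]
tool_rot: [0.036, 0.706, -0.706, -0.036]
ft_force: [-0.1, 1.9, 0.1]
grip_width: 0.0195
```

```bash
python3 - <<'E'
from h import *
snap('wrist','w12');st()
# path table
a0=np.arctan2(5,255);u=np.array([.9945,-.1045])
for th in [2,5,10,15,20,25,30,35,40,45,47]:
    b=a0+np.radians(th);dx=255-255.05*np.cos(b);dz=255.05*np.sin(b)-5
    print(th,(np.array([dx*u[0],dx*u[1],dz])/25).round(2))
E
```

```text
t 12.65 p [0.5122 0.012  0.043 ] jaw -95.91 y [ 0.  0. -1.] F [ 1.   3.  -0.6] w 0.0193 q [-0.2   0.67  1.85  0.    0.62  1.48]
2 [ 0.01 -0.    0.36]
5 [ 0.06 -0.01  0.89]
10 [ 0.19 -0.02  1.77]
15 [ 0.4  -0.04  2.63]
20 [ 0.68 -0.07  3.48]
25 [ 1.03 -0.11  4.29]
30 [ 1.46 -0.15  5.07]
35 [ 1.95 -0.2   5.81]
40 [ 2.5  -0.26  6.51]
45 [ 3.11 -0.33  7.15]
47 [ 3.37 -0.35  7.4 ]
```

View pics/w12.png

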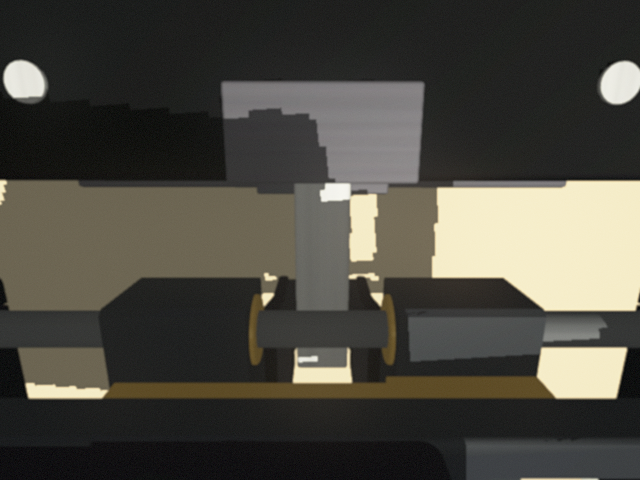

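Tongue gripped at 19.5 mm. Now raise it along the arc.

Emit:
arm_command(
  plan=[
    [[0,0,0.36],0],
    [[0.06,0,0.89],0],
    [[0.12,-0.01,1.33],0],
    [[0.19,-0.02,1.77],0],
    [[0.19,-0.02,1.77],0],
  ],
)

```text
time: 13.15
position: [0.517, 0.0114, 0.0889]
tool_rot: [0.037, 0.706, -0.706, -0.036]
ft_force: [0.1, 2.6, 1.1]
grip_width: 0.0196
```

```bash
python3 - <<'E'
from h import *
snap('wrist','w13');st()
E
```

```text
t 13.2 p [0.5169 0.0114 0.0886] jaw -95.9 y [ 0.001  0.    -1.   ] F [-0.3  2.3  1.3] w 0.0193 q [-0.19  0.59  1.82  0.    0.73  1.48]
```

View pics/w13.png

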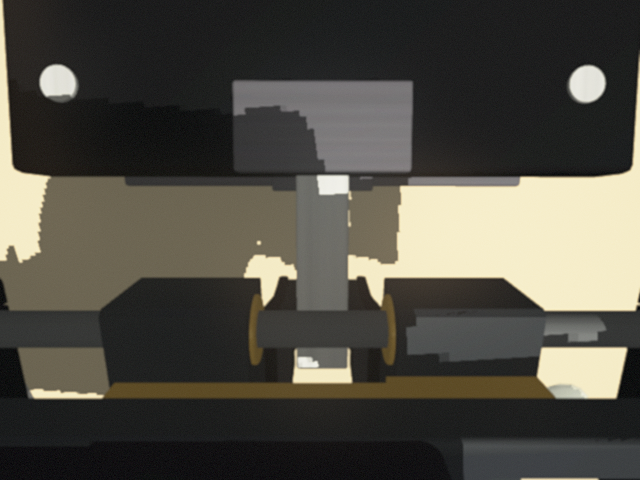

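The lid has come up with the tongue still in the grip and low forces. Continuing.

Emit:
arm_command(
  plan=[
    [[0.1,-0.01,0.43],0],
    [[0.21,-0.02,0.86],0],
    [[0.35,-0.03,1.29],0],
    [[0.49,-0.05,1.71],0],
    [[0.84,-0.09,2.52],0],
  ],
)

```text
time: 13.7
position: [0.5366, 0.0094, 0.1498]
tool_rot: [0.035, 0.706, -0.706, -0.038]
ft_force: [2.4, 3.5, -11.7]
grip_width: 0.0196
```

Emit:
arm_command(
  plan=[
    [[0.2,-0.02,0.39],0],
    [[0.43,-0.04,0.78],0],
    [[0.67,-0.06,1.16],0],
    [[0.92,-0.09,1.52],0],
    [[1.18,-0.12,1.88],0],
  ],
)

```text
time: 14.2
position: [0.566, 0.0063, 0.1972]
tool_rot: [0.035, 0.706, -0.706, -0.038]
ft_force: [-1.8, 2.2, -7.5]
grip_width: 0.0199
```

Emit:
arm_command(
  plan=[
    [[0.3,-0.03,0.35],0],
    [[0.6,-0.06,0.66],0],
    [[0.9,-0.09,0.98],0],
    [[0.97,-0.1,1.05],0],
    [[0.97,-0.1,1.05],0],
  ],
)

```text
time: 14.7
position: [0.5914, 0.0037, 0.2247]
tool_rot: [0.036, 0.706, -0.706, -0.037]
ft_force: [-4.0, 2.8, -2.5]
grip_width: 0.0196
```

```bash
python3 - <<'E'
from h import *
o=st();p=o['position'];z=p[2]+pinch_z
h=np.array([.4925,.0127])+.275*np.array([.9945,-.1045])
print(np.degrees(np.arctan2(z-.0565,np.linalg.norm(p[:2]-h)))-1.12, np.hypot(z-.0565,np.linalg.norm(p[:2]-h)))
snap('side','side14');snap('wrist','w14')
E
```

```text
t 14.7 p [0.5914 0.0037 0.2247] jaw -95.89 y [-0.001  0.    -1.   ] F [-4.   2.8 -2.5] w 0.0196 q [-0.18  0.48  1.52 -0.    1.15  1.49]
45.644656632752834 0.2565522173037683
```

View pics/side14.png

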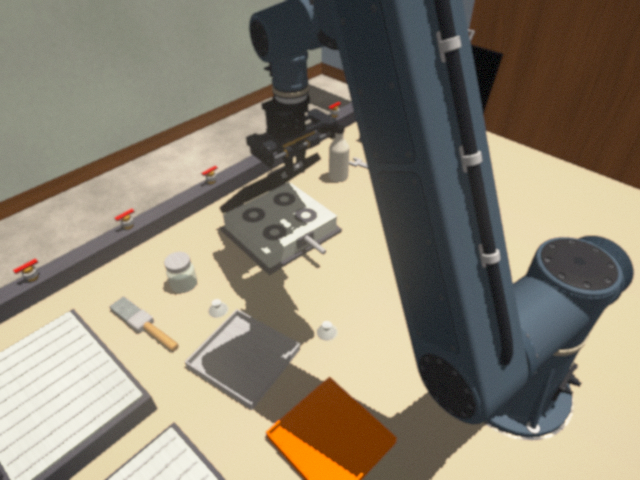

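View pics/w14.png

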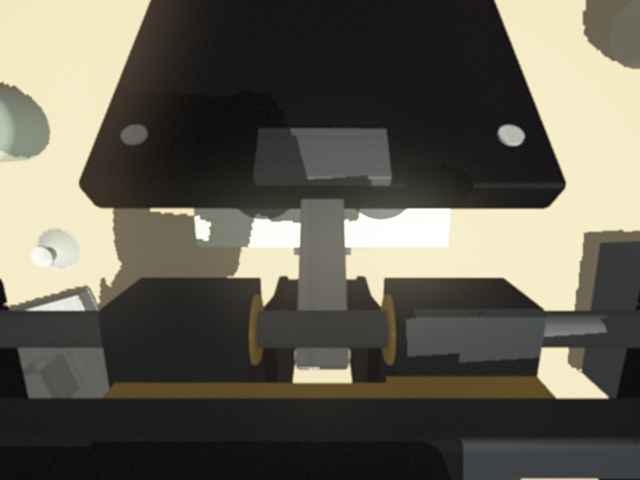

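The lid stands at about 45.6° by the grip position (radius 0.2566 m against the known 0.255), and the side view shows the mould open. Now release and retreat upward.

Emit:
arm_command(
  plan=[
    [[0,0,0],0],
    [[0,0,0],0],
    [[0,0,0],0],
    [[0,0,0],0],
  ],
  fingers=0.4,
)

```text
time: 15.2
position: [0.593, 0.003, 0.2246]
tool_rot: [-0.038, -0.706, 0.706, 0.035]
ft_force: [0.7, -0.2, 0.2]
grip_width: 0.0439
```

Emit:
arm_command(
  plan=[
    [[0,0,0.5],0],
    [[0,0,1.2],0],
    [[0,0,2.2],0],
    [[0,0,3.2],0],
    [[0,0,4],0],
  ],
)

```text
time: 15.7
position: [0.5924, 0.0033, 0.3263]
tool_rot: [-0.037, -0.706, 0.706, 0.035]
ft_force: [-1.0, 0.1, -0.1]
grip_width: 0.0612
```

Emit:
arm_command(
  plan=[
    [[-1,-1,0],0],
    [[-2,-2,0],0],
    [[-3,-3.2,0],0],
    [[-4,-4.4,0],0],
    [[-5,-5.6,0],0],
  ],
)

```text
time: 16.2
position: [0.466, -0.1377, 0.3248]
tool_rot: [-0.037, -0.706, 0.707, 0.035]
ft_force: [0.8, -0.7, -0.4]
grip_width: 0.0611
```

Emit:
arm_command(
  plan=[
    [[0,-1.4,0],0],
    [[0,-2.8,0],0],
    [[0,-4,0],0],
    [[0,-4,0],0],
  ],
)

```text
time: 16.6
position: [0.4672, -0.2408, 0.3247]
tool_rot: [-0.039, -0.705, 0.707, 0.037]
ft_force: [-0.9, -0.2, -0.2]
grip_width: 0.0606
```

```bash
python3 - <<'E'
from h import *
st();snap('side','side15');snap('top','top15')
crop('side15',180,150,360,410,3,'s15');
E
```

```text
t 16.6 p [ 0.4672 -0.2408  0.3247] jaw -96.13 y [ 0.002 -0.004 -1.   ] F [-0.9 -0.2 -0.2] w 0.0606 q [-0.69  0.28  1.55 -0.    1.31  0.99]
```

View pics/side15.png

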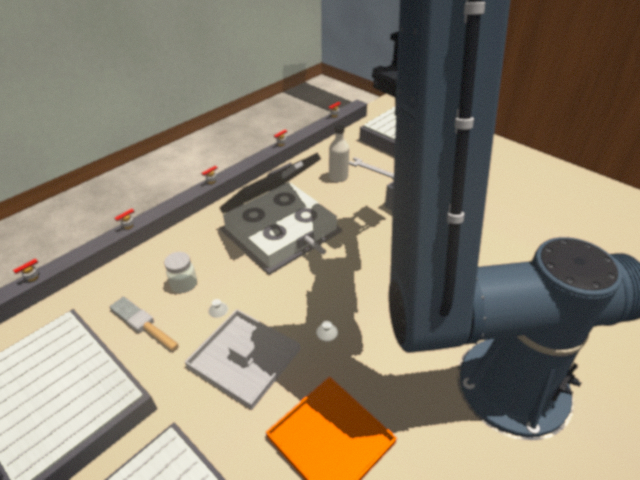

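View pics/top15.png

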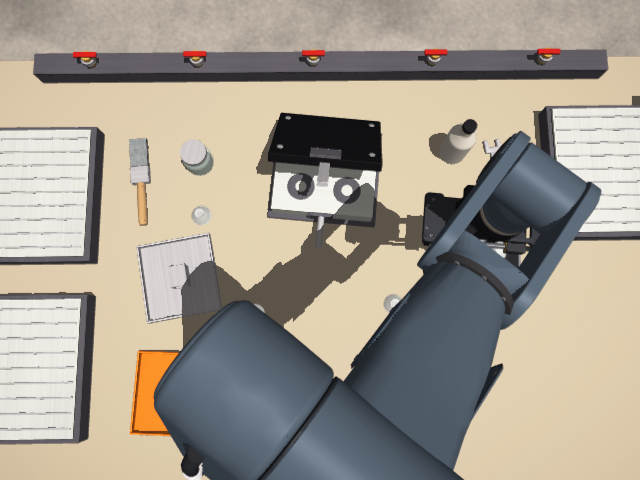

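View pics/s15.png

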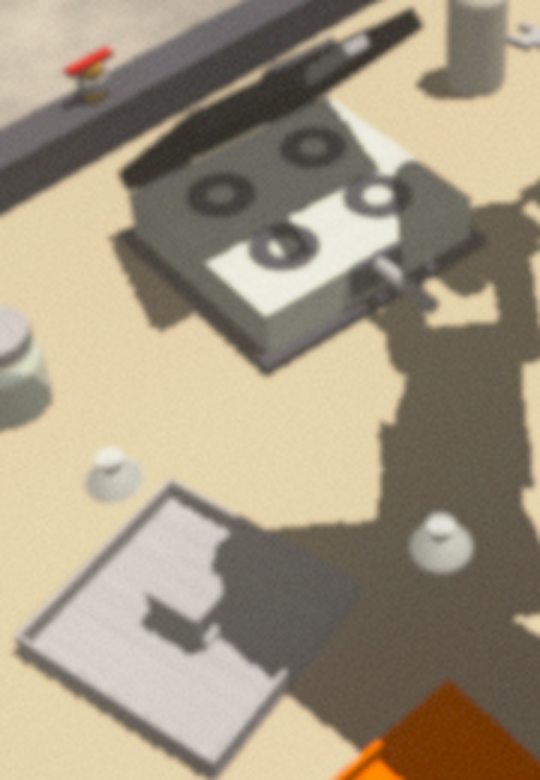

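The lid stays open and the sleeve is upright in the tray at (240,352) in the side view; the cups, jar, brush and bottle look unmoved. One numeric check of the lid angle.

```bash
python3 - <<'E'
from h import *
T=load('top15');a=np.radians(-6);u=np.array([np.cos(a),np.sin(a),0]);v=np.array([-u[1],u[0],0]);k=np.array([0,0,1.])
h=np.array([.4925,.0127,.0565])+.275*u
for th in (40,45,50):
    t=np.radians(th);X=u*np.cos(t)-k*np.sin(t);Z=u*np.sin(t)+k*np.cos(t)
    print(th,[proj(T,h-L*X+s*v+.021*Z)[0].round(1).tolist() for L in (.17,.03) for s in (.09,-.09)], proj(T,h-.275*X+.01*Z)[0].round(1))
crop('top15',255,100,395,230,5,'t15'); st()
E
```

```text
40 [[280.0, 153.4], [371.4, 161.9], [288.2, 118.9], [371.7, 126.7]] [321.6 193.3]
45 [[280.3, 146.2], [372.3, 154.8], [288.3, 117.4], [371.9, 125.2]] [322.5 181.9]
50 [[280.7, 138.8], [373.2, 147.4], [288.4, 116.0], [372.0, 123.7]] [323.5 169.7]
t 16.7 p [ 0.4667 -0.2369  0.3242] jaw -95.98 y [ 0.001  0.    -1.   ] F [ 0.   0.2 -0.3] w 0.0612 q [-0.68  0.28  1.55  0.    1.31  0.99]
```

View pics/t15.png

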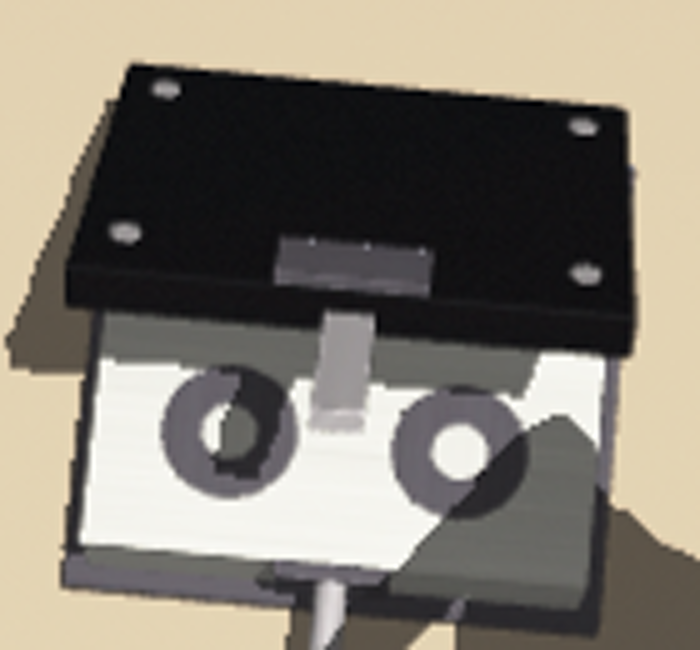

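The front lid screws sit at (280.0,146.4) and (372.2,154.6), against (280.3,146.2) and (372.3,154.8) predicted for 45°. The lid is holding at 45°, so I'm handing in.

```bash
python3 -c "
from rig import hand_in
print(hand_in())"
```

```text
the job is handed in; nothing more can be done
None
```

The job is done and handed in at about 16.7 s of the 58 s allowed. I slid the sleeve off along the rod and set it down in the middle of the grey tray. Then I raised the lid by its tongue to about 45° and let go.

- **Sleeve:** its weight came off the gripper at the expected height before I opened the fingers. Later pictures show it still standing in the tray.
- **Lid:** about 2 s after release, the front lid screws were within half a pixel of their predicted 45° positions in the top view. The grip position just before release had given 45.6°.
- **Other things on the bench:** the cups, jar, brush and bottle looked unmoved in the pictures. The arm hid most of the wrench and bin in the last top view; nothing was seen to touch them.
- **Forces:** the wrist force readings I saw stayed below about 13 N.

Two measurements were off. My first two-view reading of the tray rim gave about 12 mm instead of 22 mm, so I used the stated height with the top view. The measured TCP position also wandered by 2 to 5 mm, which I corrected from the wrist camera before each grasp.

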